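# Fit the filter cassette and dip the oil of a vacuum pump

## Task

The bench vacuum pump has just had its oil and filter changed. Slide the new filter cassette fully home into the slot on top of the pump and let go of it; then, because the filter takes up oil, check the level with the dip rod: push it down the slanted guide tube until its collar stops on the mouth, draw it right out, and finish still holding it in the gripper, level and motionless, at least 15 cm above the worktop and clear of the pump, so that its marked end can be read. Leave the screwdriver, the cutters and the tape roll where they are.

Things in the scene. Friction and masses are not known exactly. Their poses are not given: they have to be found in the camera images.
- pump: Grey bench vacuum pump, fixed to the worktop, about 130 (x) x 350 (y) x 160 mm. Origin: on the worktop under the centre of the square-built oil case (120 x 110 mm, flat top 135 mm high), z up. The finned motor with fan cowl and black carrying handle (top of handle 161 mm high, 72 mm and more from the origin) lies to its -y side as far as y = -184 mm; the slanted guide tube is on its +y side; its bolted front cover faces -x.
- slot (a point): Centre of the mouth of the filter slot in the pump's top face, 135 mm above the worktop; axes as the pump's. The slot opens upward, is 67 mm long (x) and 23 mm wide (y), with a 3 mm chamfer round the mouth, and goes straight down 55 mm.
- guide_tube: Steel guide tube fixed to the pump's left (+y) side, slanting 50 degrees from the vertical (40 degrees above the horizontal). Origin: centre of its mouth; its z axis points out of the tube along the tube (outward and up), x axis as the pump's. Bore 12 mm, widening over the last 10 mm to 21 mm at the mouth; rim 27 mm across; the tube is 70 mm long with free room for the rod beyond it.
- cassette: Loose filter cassette of grey plastic with white pleats, 90 g, standing upright on its narrow edge on the worktop. Origin: centre of its underside; z up, x along its width, y across its thickness. Slab 64 (x) x 20 (y) x 50 mm high, then a flange 78 x 32 mm from z = 50 to 54 mm that stops on the pump's top, then a grip rib 44 (x) x 12 (y) mm from z = 54 to 78 mm. It is the same turned half round.
- cassette_stop (a point): Centre of the underside of the cassette's flange, 50 mm above its underside; it comes to the slot mouth when the cassette is home.
- dip_rod: Loose dip rod, 100 g, lying level on the worktop with its axis 12.5 mm up. Origin: middle of its black grip, on the rod axis; x axis along the rod towards the tip. Grip 44 mm long (x = -22 to 22), 14 mm wide (y), 25 mm high (z); steel neck 10 mm thick; collar 25 mm across from x = 40 to 48 mm; then the 8 mm rod to its rounded tip at x = 133 mm, the last part flattened, with two marks. It balances near x = 27 mm.
- collar (a point): Centre of the dip rod's collar face that looks to the tip (x = 48 mm of the rod).
- rod_tip (a point): Tip of the dip rod (x = 133 mm of the rod).
- driver: Loose precision screwdriver, 13 x 142 x 12 mm, lying in front of the pump; bystander.
- cutters: Loose flush cutters, 42 x 106 x 8 mm, lying in front of the pump; bystander.
- tape: Loose roll of polyimide tape, 57 x 63 x 12 mm, lying flat left of the pump; bystander.
Mind the look-alikes: they are no part of the job. Of the things that look like the cassette, the largest one is meant.

How it is judged:
By the outcome, as a careful person would: the job done as asked, in the order asked, and still so for the second after the job is handed in, while the arm keeps its last pose, push and grip.
It also fails if it takes over 58 s, if anything falls off the work surface, if the arm or the gripper's body presses on something with over 40 N, if the wrist force passes 120 N, or if a joint passes its speed limit or range.

## Robot

A 6-joint arm with a two-finger parallel gripper is mounted at the origin on a cart in front of the work surface, level with it; the furniture and walls round the work are solid. World frame = base frame: x ahead of the robot, y to its left, z up, the work surface at z = 0. Lengths are in mm, angles in rad, forces in N, time in s.
With the tool pointing down it reaches from about 350 to 1000 mm from the base axis. Payload 7.1 kg.
Tool frame: the origin (TCP) lies midway between the tips of the shut fingers; the grasp point (between the pads) lies 19 mm behind it (bot.hold_point_z is the z of the grasp point in the tool frame, in mm); z points along the fingers, y is the line along which they close (so a half turn about z gives the same grasp; the last joint's range is limited). The gripper opens to 85 mm and grips with 20 to 120 N. Pads are 22 mm wide; open, the fingers measure 114 mm over their backs; the gripper's body (76 mm by 85 mm) begins 54 mm behind the grasp point. The pads swing forward as they close: fully open they stand 13 mm farther back than shut.
Start: joints at [1.108, 0.423, 1.63, -0, 1.089, -0.019], TCP at [268.327, 564.452, 231.319] pointing down, gripper open.
Joint ranges: [-3, 3], [-0.9, 2.11], [0.09, 2.58], [-1.31, 4.45], [0.11, 2.69], [-2.54, 2.54]. Speed limits (rad/s): [2.39, 2.39, 3.01, 3.14, 3.14, 3.14].

## Interface

Orientations are given as a unit quaternion [x, y, z, w].
In Python, from rig import sense, optics, job, bot gives the robot as it stands.
- The arm moves only by the tool jog_arm, never from a script. Its argument "steps" is a list of rows, each an object of numbers: "tx", "ty", "tz": the shift along the tool's x, y, z in mm; "ax", "ay", "az": the turn, a rotation vector about the tool's x, y, z in rad. In form: [{"tx": .., "ty": .., "tz": .., "ax": .., "ay": .., "az": ..}, ...]. A call has 1 to 20 rows; each row is the pose to reach, as a shift and turn from the pose commanded when the call began, along the tool's axes at that moment; what a row does not reach only later rows make up. A row lasts 1/12 s, in which the tool goes at most 41.7 mm and 7.16 degrees, less where a joint would pass 70% of its speed; a pose out of reach is approached as far as the arm can. A call with a gripper value outside its range is refused whole. "grip" is the gripper command: -1 is shut, 1 is fully open, values between are in proportion, set as the call begins (left out, the last holds). The fingers move at their own pace and stop on an object; the grip force is fixed at half the most. Time passes only in rows, so rows that repeat a pose let the fingers close. It gives the time, the measured TCP pose, the force, the opening and the grip force at its end, in the units of the state.
- sense(): the state, without advancing time (a new reading comes with each control period).
- optics.get_image(name): name is "side" or "top"; returns (picture, depth): 400x640x3 uint8, red, green, blue; 400x640 float32, mm along the optical axis (not along the pixel's ray), 0 where there is no reading.
- optics.calibration(name): a dict with "intrinsics" (3x3 intrinsics, pixels), "rvec" (rotation vector, rad) and "tvec" (3), from world to camera coordinates, as OpenCV has them. Camera axes: x right, y down, z forward; pixel columns grow to the right and rows downward; lengths in mm; the calibration is good to about 2 mm. A picture is of the moment at which its call begins. calibration takes no time and is no camera call.
- job.sign_off(): hands the job in; it is judged then, once.
Trained networks look in the newest picture that a camera, given by its name, has taken for a name from the list of things; names that differ only in an ending like _2 or _b are one class to them, and where a whole thing is asked for, a point or a joint stands for the part that bears it (a point fixed in the world has none). Each returns a list of dicts, best first, with "score" (0 to 1); they miss things now and then, are a little off and sometimes report something else, mostly with a low value. They report only what shows in the picture. A call takes as long as a camera call. They do not tell look-alikes from the thing itself.
- optics.trace(thing, camera): "mask" (400x640 bool, what is visible of it) and "rect" ([left, top, right, bottom] in pixels, round what is visible of it).
The state is a dict: "t": time; "qpos": joint angles; "qvel": joint speeds; "tau": joint torques, N m; "ee_pos": TCP position; "orientation": TCP orientation; "force": force on the tool from outside, world axes, zero at the start; "ft_torque": the same for the moment, N m; "width": opening from 0.0 (shut) to 1.0 (fully open); "finger_force": force on a finger pad.
Only numpy, scipy, OpenCV 4.12 (cv2) and the standard library are available. Lean on these libraries where they do the work, as an engineer would, in place of code of your own. Each camera call takes 0.05 s, during which the arm holds its last target. There are 200 camera calls.

## Working session

There is one attempt and no reset: what is moved stays moved. The work goes in short steps, Python scripts to look and compute and a tool call to move; the robot and the scene stay as the last step left them, time stands still between calls to the robot, and variables do not carry over. Pictures are saved under pics/ and viewed, at most 10 in all, crops included, and the job is handed in when it is done.

Besides the shell and the picture viewer there is one more tool, called after "Emit:" in YAML: its name, and indented under it one key for each argument. jog_arm: Moves the arm, as the interface text tells. Its arguments: {"type":"object","properties":{"steps":{"type":"array"},"grip":{"type":"number"}},"required":["steps"]}

```bash
ls; mkdir -p pics
python3 - <<'E'
from rig import sense, optics, job, bot
import cv2,numpy as np
s=sense();print(s, bot.hold_point_z)
for n in("side","top"):
    p,d=optics.get_image(n);cv2.imwrite(f"pics/{n}0.png",p[:,:,::-1]);np.save(f"pics/{n}0.npy",d)
    c=optics.calibration(n);print(n,c)
    for th in("pump","cassette","dip_rod","guide_tube","tape"):
        for r in optics.trace(th,n): 
            m=r["mask"];print(n,th,round(r["score"],2),r["rect"],m.sum())
E
```

```text
pics
{'t': 0.0, 'qpos': array([ 1.10797776e+00,  4.23880203e-01,  1.63075389e+00, -6.81874106e-06,
        1.08859109e+00, -1.89843869e-02]), 'qvel': array([-6.64064353e-05, -1.99159596e-03, -1.06901639e-03,  2.88651054e-04,
       -5.98620805e-04, -1.21403172e-03]), 'tau': array([ 6.23656979e-04, -5.57377982e+01, -2.81743079e+01,  5.09115864e-05,
        7.37061084e-03, -1.32946134e-07]), 'ee_pos': array([268.08672916, 563.93592015, 230.4960204 ]), 'orientation': array([ 2.20098486e-01,  9.75477314e-01, -7.93411857e-04, -1.91810272e-04]), 'force': array([ 0.27208182,  0.15007217, -0.63936668]), 'ft_torque': array([ 0.02776621, -0.03232596, -0.02980062]), 'finger_force': 0.0, 'width': 1.0016332874790965} -18.700000000000003
side {'intrinsics': array([[509.24855535,   0.        , 320.61660731],
       [  0.        , 509.24855535, 208.14731953],
       [  0.        ,   0.        ,   1.        ]]), 'rvec': array([ 1.95131536, -0.31870084,  0.20065691]), 'tvec': array([-448.36118467,  156.53831118, 1447.19992197])}
side pump 0.59 [317.2, 182.4, 385.0, 259.1] 3348
side cassette 0.84 [323.
[... 218 characters left out ...]
 197.3] 72
top {'intrinsics': array([[450.35729737,   0.        , 321.58224114],
       [  0.        , 450.35729737, 202.39464836],
       [  0.        ,   0.        ,   1.        ]]), 'rvec': array([ 2.13407515, -2.06266847,  0.23604117]), 'tvec': array([ -29.32330426,  485.82720436, 1233.90381145])}
top pump 0.82 [269.0, 144.6, 375.2, 208.5] 4220
top cassette 0.92 [419.1, 217.0, 443.6, 248.6] 384
top cassette 0.67 [409.8, 190.6, 423.5, 206.1] 169
top dip_rod 0.75 [207.2, 222.0, 261.4, 233.9] 250
top dip_rod 0.25 [419.8, 219.6, 442.0, 249.8] 381
top guide_tube 0.45 [272.5, 175.5, 287.4, 185.5] 105
top tape 0.48 [185.2, 176.7, 205.9, 191.3] 207
top tape 0.19 [268.7, 142.3, 374.9, 208.8] 4227
```

Run:
```python
import cv2,numpy as np
a=cv2.imread("pics/top0.png")[120:300,160:480];b=cv2.imread("pics/side0.png")[150:350,240:420]
cv2.imwrite("pics/top0c.png",cv2.resize(a,(800,450),interpolation=2));cv2.imwrite("pics/side0c.png",cv2.resize(b,(540,600),interpolation=2))
```

```text
(no output)
```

View pics/top0c.png

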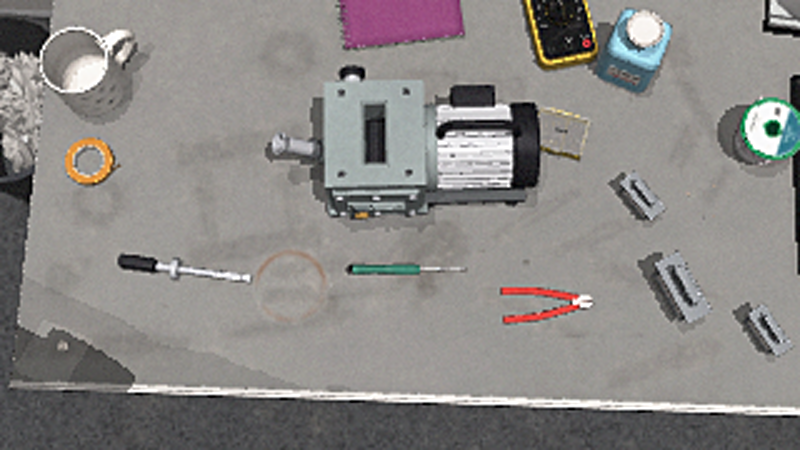

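View pics/side0c.png

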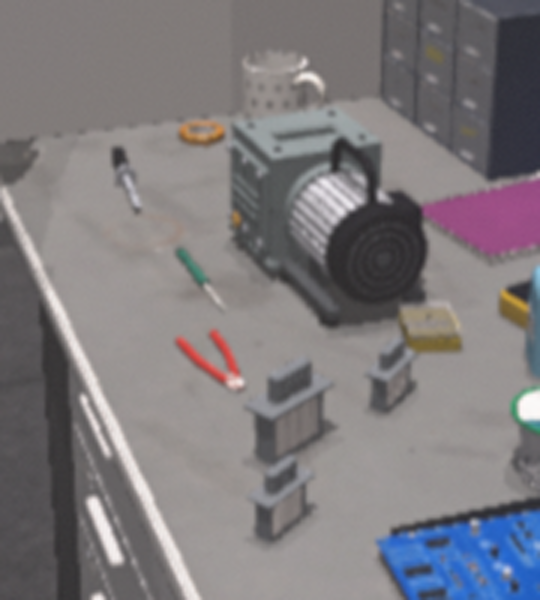

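The top view has three cassette-shaped things, in full-image pixels: (416,198) small, (432,234) largest, and (467,252) small. The one at (432,234) is meant, because it's clearly the biggest (mask 384 px against 169). In the side view it is at (337,286). The rod grip is at top (215,225) with its tip at (260,231), the tube mouth is at about (272,177), and the slot is at about (310,173).

```bash
cat > h.py <<'E'
import numpy as np,cv2
from rig import sense, optics, job, bot
from scipy.spatial.transform import Rotation as R
def cal(n):
    c=optics.calibration(n);return c["intrinsics"],cv2.Rodrigues(c["rvec"])[0],c["tvec"]
def cloud(n,d):
    K,Rm,t=cal(n);v,u=np.mgrid[:400,:640]
    P=np.stack([(u-K[0,2])/K[0,0]*d,(v-K[1,2])/K[1,1]*d,d],-1)
    W=(P-t)@Rm;W[d<=0]=np.nan;return W
def onplane(n,uv,z):
    K,Rm,t=cal(n);uv=np.atleast_2d(uv).astype(float)
    r=np.c_[(uv[:,0]-K[0,2])/K[0,0],(uv[:,1]-K[1,2])/K[1,1],np.ones(len(uv))]@Rm
    c=-Rm.T@t;return c+r*((z-c[2])/r[:,2])[:,None]
def proj(n,X):
    K,Rm,t=cal(n);p=(np.atleast_2d(X)@Rm.T+t)@K.T;return p[:,:2]/p[:,2:]
E
python3 - <<'E'
from h import *
d=np.load("pics/top0.npy");W=cloud("top",d)
def rect(P):
    r=cv2.minAreaRect(P[:,:2].astype(np.float32));return [np.round(x,1) for x in r]
def sub(x0,x1,y0,y1,za,zb):
    w=W[y0:y1,x0:x1].reshape(-1,3);return w[(w[:,2]>za)&(w[:,2]<zb)]
for nm,b in dict(big=(415,448,212,252),s1=(404,428,186,210),s2=(455,480,238,264)).items():
    w=sub(*b,15,200);print(nm,len(w),"zmax",np.nanpercentile(w[:,2],[50,99]),rect(w))
w=sub(415,448,212,252,64,90);print("rib",len(w),rect(w),w.mean(0))
w=sub(415,448,212,252,44,90);print("flange",len(w),rect(w),w.mean(0))
w=sub(285,332,148,200,125,145);print("ptop",len(w),rect(w),w.mean(0))
w=sub(283,332,146,202,-20,110);m=(w[:,2]<125)
# slot hole
w=W[158:190,303:318];print(np.round(w[:,:,2][::3,::2]))
w=sub(205,264,220,236,5,40);print("rod",len(w),rect(w),w.mean(0))
w=sub(200,263,218,240,-5,5);print("table z",w[:,2].mean())
w=sub(262,290,165,195,10,130);print("tube",len(w),rect(w),w[np.argsort(-w[:,1])[:12]].round())
for c in("top","side"):
  pass
E
```

```text
big 323 zmax [53.80030862 81.03949899] [array([ 404.9, -329.6]), array([77.2, 33. ]), np.float64(27.9)]
s1 157 zmax [39.63807383 58.85579781] [array([ 514.6, -288.6]), array([56.5, 24.6]), np.float64(39.3)]
s2 172 zmax [39.00428771 59.66934012] [array([ 361.5, -430.6]), array([56.9, 24.7]), np.float64(34.0)]
rib 86 [array([ 404.5, -329.3]), array([43. , 13.2]), np.float64(26.5)] [ 404.05544166 -328.64010581   74.61949738]
flange 310 [array([ 404.9, -329.6]), array([77.2, 33. ]), np.float64(27.9)] [ 403.32505219 -328.1530964    58.885896  ]
ptop 1534 [array([550.2,  23. ]), array([122.8, 110.1]), np.float64(3.4)] [549.18509305  22.61257849 133.52653915]
[[134. 133. 132. 135. 132. 129. 134. 134.]
 [136. 132. 136. 128. 137. 132. 136. 130.]
 [135. 132. 106.  nan 109. 105. 136. 136.]
 [131. 128.  82.  74.  80.  77. 134. 136.]
 [129. 133.  82.  79.  81.  83. 134. 133.]
 [134. 130.  80.  77.  77.  78. 134. 131.]
 [133. 131.  78.  80.  82.  81. 135. 130.]
 [128. 132.  79.  81.  79.  83. 138. 131.]
 [133. 127.  84.  81.  79.  83. 133. 135.]
 [133. 135. 131. 129. 132. 135. 132. 134.]
 [135. 135. 133. 136. 135. 132. 134. 137.]]
rod 258 [array([413.6, 243. ]), array([ 44.6, 167.1]), np.float64(1.5)] [413.83302099 253.03200467  15.38149568]
table z 0.7822480072675189
tube 160 [array([545.5, 109.6]), array([25.6, 55. ]), np.float64(2.4)] [[554. 137.  97.]
 [546. 137.  95.]
 [550. 137.  98.]
 [540. 137.  94.]
 [537. 137.  94.]
 [547. 137. 100.]
 [542. 136.  99.]
 [552. 135.  94.]
 [554. 135.  97.]
 [549. 134.  95.]
 [546. 134.  95.]
 [556. 134. 101.]]
```

Run:
```python
import cv2,numpy as np
a=cv2.imread("pics/top0.png")
x=[cv2.resize(a[140:205,265:330],(400,400),interpolation=2),cv2.resize(a[205:255,405:455],(400,400),interpolation=2)]
cv2.imwrite("pics/zz.png",np.vstack([np.hstack(x),cv2.resize(a[215:240,200:270],(800,286),interpolation=2)[:200]]))
```

```text
(no output)
```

View pics/zz.png

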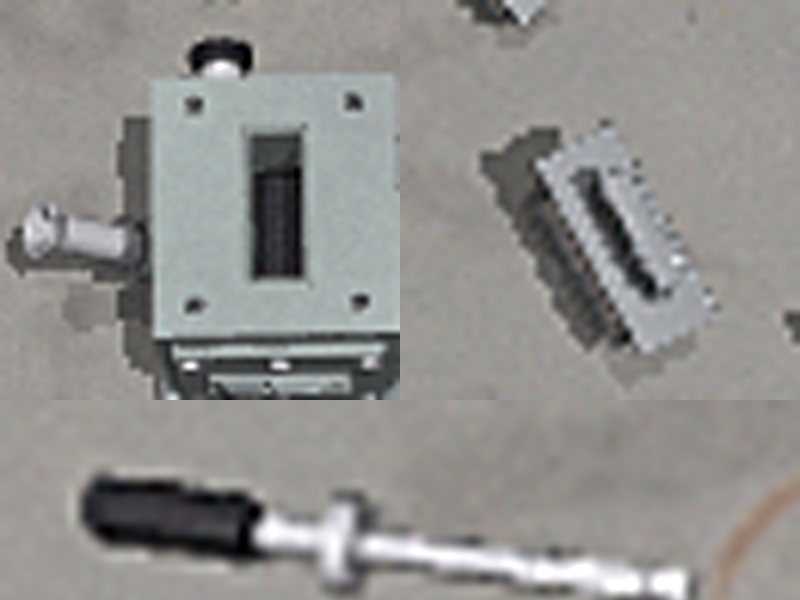

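The enlarged crop confirms the big cassette: its flange measures 77 x 33 mm, and the look-alikes are 57 x 25 mm. Next I'll refine the slot, tube and rod poses.

Run:
```python
from h import *
from scipy.ndimage import binary_opening
def z2p(x,y,s,u0,v0): return ((np.array(x)+.5)/s-.5+u0,(np.array(y)+.5)/s-.5+v0)
s=400/65
uv=np.c_[z2p([246,306,306,246],[130,130,280,280],s,265,140)]
c=onplane("top",uv,135);print("slot corners",c.round(1)[:,:2],c.mean(0).round(1))
d=np.load("pics/top0.npy");W=cloud("top",d)
# pump top yaw: boundary line fits of z>120 blob in box
m=np.zeros((400,640),bool);m[140:205,280:332]=(W[140:205,280:332,2]>118)
g=cv2.imread("pics/top0.png",0)
# top face by depth, left edge (+y) and bottom edge (-x)
L=[(np.where(m[v,280:332])[0][0]+280-.5,v) for v in range(157,192)]
B=[(u,np.where(m[:,u])[0][-1]+.5) for u in range(294,326)]
for nm,q in(("left",L),("bot",B)):
    p=onplane("top",q,135)[:,:2]
    vx,vy,x0,y0=cv2.fitLine(p.astype(np.float32),cv2.DIST_HUBER,0,.01,.01).ravel();print(nm,np.degrees(np.arctan2(vy,vx)).round(2),x0,y0)
# slot hole by brightness/depth
hm=np.zeros_like(m);hm[155:192,300:322]=W[155:192,300:322,2]<120
vs,us=np.where(binary_opening(hm));p=onplane("top",np.c_[us,vs],135)[:,:2];print("hole(depth)",[np.round(x,1) for x in cv2.minAreaRect(p.astype(np.float32))],p.mean(0))
# rod
s=800/70
uv=np.c_[z2p([83,690],[510-400,582-400],s,200,215)];e=onplane("top",uv,[12.5,12.5]);print("rod ends",e.round(1),np.linalg.norm(e[1]-e[0]))
r=[x for x in optics.trace("dip_rod","top")][0]
ms=r["mask"];vs,us=np.where(ms);p=onplane("top",np.c_[us,vs],12.5)[:,:2]
vx,vy,x0,y0=cv2.fitLine(p.astype(np.float32),cv2.DIST_HUBER,0,.01,.01).ravel();q=(p-[x0,y0])@[vx,vy];print("rod line",np.degrees(np.arctan2(vy,vx)),x0,y0,q.min(),q.max())
# tube rim z2p
s=400/65
w=W[165:195,262:292].reshape(-1,3);w=w[(w[:,2]>10)&(w[:,2]<130)&(w[:,1]>85)];print("tube axis x by y")
for a in range(85,140,10):
    k=w[(w[:,1]>a)&(w[:,1]<a+10)];print(a,len(k),k.mean(0).round(1),k.max(0).round(),k.min(0).round())
for n in("side","top"):
  for t in optics.trace("guide_tube",n):print(n,t["score"],t["rect"])
```

```text
slot corners [[583.8  37.2]
 [584.7  10.5]
 [515.5   7.9]
 [514.6  34.3]] [549.7  22.5 135. ]
left 2.88 527.3226 75.702644
bot -87.15 480.85098 20.56599
hole(depth) [array([549.3,  22.3]), array([62.5, 19.2]), np.float64(2.2)] [547.49310338  22.06007773]
rod ends [[419.7 321.4  12.5]
 [406.3 164.7  12.5]] 157.28562613042718
rod line 84.2892 413.0447 248.9718 -79.75731315297466 72.80439720458138
tube axis x by y
85 30 [543.7  89.6  78.5] [557.  94.  88.] [534.  85.  65.]
95 30 [544.   99.7  83.2] [559. 104.  96.] [533.  95.  70.]
105 26 [543.  110.5  94.7] [553. 115. 102.] [536. 106.  84.]
115 27 [542.8 120.7 105.9] [553. 124. 116.] [534. 116.  90.]
125 26 [545.2 131.1  98.9] [556. 135. 109.] [532. 126.  92.]
135 7 [545.2 136.9  96.6] [554. 137. 100.] [537. 136.  94.]
top 0.45 [272.5, 175.5, 287.4, 185.5]
```

```bash
cat >> h.py <<'E'
def ori(ydeg,pitch=0):
    """tool down, closing axis y at ydeg; then tilted by pitch deg about tool y"""
    a=np.radians(ydeg);y=np.array([np.cos(a),np.sin(a),0]);z=np.array([0,0,-1.]);x=np.cross(y,z)
    return R.from_matrix(np.c_[x,y,z])*R.from_euler("y",pitch,degrees=True)
def delta(p,O,p0=None,O0=None):
    s=sense();p0=s["ee_pos"] if p0 is None else np.array(p0);O0=R.from_quat(s["orientation"]) if O0 is None else O0
    return O0.inv().apply(np.array(p)-p0).round(1),(O0.inv()*O).as_rotvec().round(4)
E
python3 - <<'E'
from h import *
print([a for a in dir(bot) if a[0]!="_"],sense()["t"])
O=ori(-62.1)
print(delta((440,100,230),ori(0)));print(delta((404.8,-329.5,110),O));print(delta((404.8,-329.5,57),O))
E
```

```text
['PlanningError', 'hold_point_z'] 0.75
(array([-354.5, -345.7,    1.3]), array([ 0.   , -0.   ,  1.127]))
(array([-507.1, -748.7,  121.3]), array([-0.    , -0.    ,  2.2108]))
(array([-507.1, -748.7,  174.3]), array([-0.    , -0.    ,  2.2108]))
```

Emit:
jog_arm:
  steps:
    - {"tx":-354,"ty":-346,"tz":0,"az":1.1}
    - {"tx":-354,"ty":-346,"tz":0,"az":1.1}
    - {"tx":-354,"ty":-346,"tz":0,"az":1.1}
    - {"tx":-354,"ty":-346,"tz":0,"az":1.1}
    - {"tx":-354,"ty":-346,"tz":0,"az":1.1}
    - {"tx":-354,"ty":-346,"tz":0,"az":1.1}
    - {"tx":-354,"ty":-346,"tz":0,"az":1.1}
    - {"tx":-354,"ty":-346,"tz":0,"az":1.1}
    - {"tx":-354,"ty":-346,"tz":0,"az":1.1}
    - {"tx":-507,"ty":-749,"tz":60,"az":2.211}
    - {"tx":-507,"ty":-749,"tz":60,"az":2.211}
    - {"tx":-507,"ty":-749,"tz":60,"az":2.211}
    - {"tx":-507,"ty":-749,"tz":60,"az":2.211}
    - {"tx":-507,"ty":-749,"tz":60,"az":2.211}
    - {"tx":-507,"ty":-749,"tz":60,"az":2.211}
    - {"tx":-507,"ty":-749,"tz":60,"az":2.211}
    - {"tx":-507,"ty":-749,"tz":60,"az":2.211}
    - {"tx":-507,"ty":-749,"tz":60,"az":2.211}
    - {"tx":-507,"ty":-749,"tz":60,"az":2.211}
    - {"tx":-507,"ty":-749,"tz":60,"az":2.211}
  grip: 1

```text
$.steps[0]: bad value
```

Emit:
jog_arm:
  steps:
    - {"tx":-354,"ty":-346,"tz":0,"ax":0,"ay":0,"az":1.1}
    - {"tx":-354,"ty":-346,"tz":0,"ax":0,"ay":0,"az":1.1}
    - {"tx":-354,"ty":-346,"tz":0,"ax":0,"ay":0,"az":1.1}
    - {"tx":-354,"ty":-346,"tz":0,"ax":0,"ay":0,"az":1.1}
    - {"tx":-354,"ty":-346,"tz":0,"ax":0,"ay":0,"az":1.1}
    - {"tx":-354,"ty":-346,"tz":0,"ax":0,"ay":0,"az":1.1}
    - {"tx":-354,"ty":-346,"tz":0,"ax":0,"ay":0,"az":1.1}
    - {"tx":-354,"ty":-346,"tz":0,"ax":0,"ay":0,"az":1.1}
    - {"tx":-354,"ty":-346,"tz":0,"ax":0,"ay":0,"az":1.1}
    - {"tx":-507,"ty":-749,"tz":60,"ax":0,"ay":0,"az":2.211}
    - {"tx":-507,"ty":-749,"tz":60,"ax":0,"ay":0,"az":2.211}
    - {"tx":-507,"ty":-749,"tz":60,"ax":0,"ay":0,"az":2.211}
    - {"tx":-507,"ty":-749,"tz":60,"ax":0,"ay":0,"az":2.211}
    - {"tx":-507,"ty":-749,"tz":60,"ax":0,"ay":0,"az":2.211}
    - {"tx":-507,"ty":-749,"tz":60,"ax":0,"ay":0,"az":2.211}
    - {"tx":-507,"ty":-749,"tz":60,"ax":0,"ay":0,"az":2.211}
    - {"tx":-507,"ty":-749,"tz":60,"ax":0,"ay":0,"az":2.211}
    - {"tx":-507,"ty":-749,"tz":60,"ax":0,"ay":0,"az":2.211}
  grip: 1

```text
t: 2.25
ee_pos: [402.3, -162.3, 190.2]
orientation: [0.971, 0.238, 0.0, 0.0]
force: [0.1, 0.7, -0.1]
width: 1.001
finger_force: 0.0
```

Run:
```python
from h import *
O=ori(-62.1)
print(delta((404.8,-329.5,110),O))
```

```text
(array([-75.1, 149.4,  80.3]), array([ 0.0007, -0.0007, -0.0066]))
```

Emit:
jog_arm:
  steps:
    - {"tx":-75,"ty":149,"tz":80,"ax":0,"ay":0,"az":0}
    - {"tx":-75,"ty":149,"tz":80,"ax":0,"ay":0,"az":0}
    - {"tx":-75,"ty":149,"tz":80,"ax":0,"ay":0,"az":0}
    - {"tx":-75,"ty":149,"tz":80,"ax":0,"ay":0,"az":0}
    - {"tx":-75,"ty":149,"tz":80,"ax":0,"ay":0,"az":0}
    - {"tx":-75,"ty":149,"tz":80,"ax":0,"ay":0,"az":0}
    - {"tx":-75,"ty":149,"tz":80,"ax":0,"ay":0,"az":0}
    - {"tx":-75,"ty":149,"tz":80,"ax":0,"ay":0,"az":0}

```text
t: 2.92
ee_pos: [405.7, -326.2, 110.3]
orientation: [0.971, 0.241, -0.0, -0.0]
force: [0.0, 0.7, -0.4]
width: 1.0
finger_force: 0.0
```

Run:
```python
from h import *
O=ori(-62.1)
print(sense()["ee_pos"],delta((404.8,-329.5,57),O))
```

```text
[ 405.73240026 -326.15263344  110.2548094 ] (array([-2.4,  2.6, 53.3]), array([-0.0006,  0.0001, -0.0002]))
```

Emit:
jog_arm:
  steps:
    - {"tx":-2,"ty":2.5,"tz":25,"ax":0,"ay":0,"az":0}
    - {"tx":-2,"ty":2.5,"tz":45,"ax":0,"ay":0,"az":0}
    - {"tx":-2,"ty":2.5,"tz":53,"ax":0,"ay":0,"az":0}
    - {"tx":-2,"ty":2.5,"tz":53,"ax":0,"ay":0,"az":0}
    - {"tx":-2,"ty":2.5,"tz":53,"ax":0,"ay":0,"az":0}
    - {"tx":-2,"ty":2.5,"tz":53,"ax":0,"ay":0,"az":0}

```text
t: 3.42
ee_pos: [406.1, -330.0, 58.3]
orientation: [0.97, 0.241, 0.0, 0.001]
force: [0.7, 0.0, 1.5]
width: 1.002
finger_force: 0.0
```

Run:
```python
from h import *
print(sense()["ee_pos"],delta((404.8,-329.5,57),ori(-62.1)))
p,d=optics.get_image("top");a=p[200:265,395:475,::-1];p2,_=optics.get_image("side");b=p2[240:320,300:380,::-1]
cv2.imwrite("pics/g1.png",np.hstack([cv2.resize(a,(492,400),interpolation=2),cv2.resize(b,(300,400))]))
```

```text
[ 406.11581501 -329.98739678   58.2681491 ] (array([-0.9, -1. ,  1.3]), array([ 0.0015, -0.0006,  0.0007]))
```

View pics/g1.png

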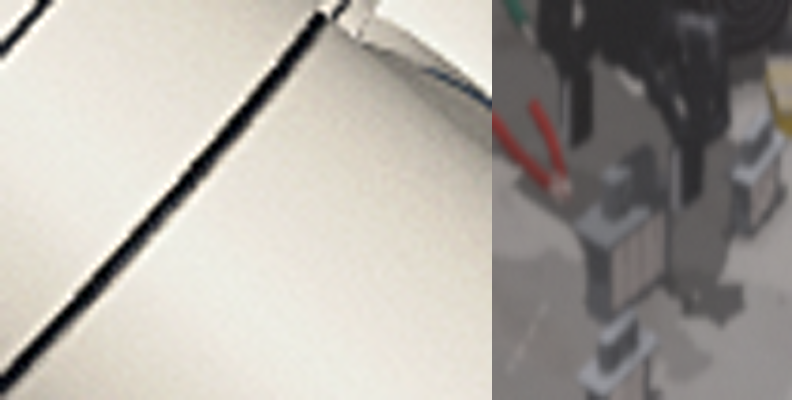

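The side view shows the two fingers straddling the rib of the big cassette; the arm hides it from the top camera. I'll close the gripper.

Emit:
jog_arm:
  steps:
    - {"tx":-1,"ty":-1,"tz":0.5,"ax":0,"ay":0,"az":0}
    - {"tx":-1,"ty":-1,"tz":0.5,"ax":0,"ay":0,"az":0}
    - {"tx":-1,"ty":-1,"tz":0.5,"ax":0,"ay":0,"az":0}
    - {"tx":-1,"ty":-1,"tz":0.5,"ax":0,"ay":0,"az":0}
    - {"tx":-1,"ty":-1,"tz":0.5,"ax":0,"ay":0,"az":0}
    - {"tx":-1,"ty":-1,"tz":0.5,"ax":0,"ay":0,"az":0}
    - {"tx":-1,"ty":-1,"tz":0.5,"ax":0,"ay":0,"az":0}
    - {"tx":-1,"ty":-1,"tz":0.5,"ax":0,"ay":0,"az":0}
    - {"tx":-1,"ty":-1,"tz":0.5,"ax":0,"ay":0,"az":0}
    - {"tx":-1,"ty":-1,"tz":0.5,"ax":0,"ay":0,"az":0}
  grip: -1

```text
t: 4.35
ee_pos: [404.2, -329.8, 56.7]
orientation: [0.971, 0.241, 0.0, 0.0]
force: [-0.2, 0.9, 2.5]
width: 0.124
finger_force: 59.0
```

Run:
```python
from h import *
s=sense();print(s["ee_pos"],s["force"],s["width"],s["finger_force"])
O=ori(-87.1)
print(delta((404.8,-329.5,240),ori(-62.1)),delta((549.8,22.4,240),O))
```

```text
[ 404.18287391 -329.80445338   56.7284185 ] [-0.22368941  0.85760947  2.53171288] 0.12415848628406148 58.95465552806854
(array([ 7.000e-01,  1.000e-01, -1.833e+02]), array([ 0.0005, -0.0001, -0.0001])) (array([ 293.5, -243.1, -183.3]), array([ 4.000e-04, -2.000e-04,  4.362e-01]))
```

Emit:
jog_arm:
  steps:
    - {"tx":0,"ty":0,"tz":-30,"ax":0,"ay":0,"az":0}
    - {"tx":0,"ty":0,"tz":-70,"ax":0,"ay":0,"az":0}
    - {"tx":0,"ty":0,"tz":-110,"ax":0,"ay":0,"az":0}
    - {"tx":10,"ty":-10,"tz":-150,"ax":0,"ay":0,"az":0}
    - {"tx":30,"ty":-25,"tz":-185,"ax":0,"ay":0,"az":0.1}
    - {"tx":60,"ty":-50,"tz":-185,"ax":0,"ay":0,"az":0.2}
    - {"tx":293.5,"ty":-243,"tz":-185,"ax":0,"ay":0,"az":0.436}
    - {"tx":293.5,"ty":-243,"tz":-185,"ax":0,"ay":0,"az":0.436}
    - {"tx":293.5,"ty":-243,"tz":-185,"ax":0,"ay":0,"az":0.436}
    - {"tx":293.5,"ty":-243,"tz":-185,"ax":0,"ay":0,"az":0.436}
    - {"tx":293.5,"ty":-243,"tz":-185,"ax":0,"ay":0,"az":0.436}
    - {"tx":293.5,"ty":-243,"tz":-185,"ax":0,"ay":0,"az":0.436}
    - {"tx":293.5,"ty":-243,"tz":-185,"ax":0,"ay":0,"az":0.436}
    - {"tx":293.5,"ty":-243,"tz":-185,"ax":0,"ay":0,"az":0.436}
    - {"tx":293.5,"ty":-243,"tz":-185,"ax":0,"ay":0,"az":0.436}
    - {"tx":293.5,"ty":-243,"tz":-185,"ax":0,"ay":0,"az":0.436}
    - {"tx":293.5,"ty":-243,"tz":-185,"ax":0,"ay":0,"az":0.436}
    - {"tx":293.5,"ty":-243,"tz":-185,"ax":0,"ay":0,"az":0.436}

```text
t: 5.85
ee_pos: [549.1, 21.5, 241.3]
orientation: [1.0, 0.025, -0.001, 0.0]
force: [0.2, -0.7, -0.4]
width: 0.127
finger_force: 58.7
```

Run:
```python
from h import *
s=sense();print(s["ee_pos"],s["force"],s["width"],s["finger_force"])
print(delta((549.8,22.4,196),ori(-87.1)))
p,d=optics.get_image("top");a=p[130:220,250:370,::-1];p2,d2=optics.get_image("side");b=p2[120:270,300:400,::-1]
cv2.imwrite("pics/g2.png",np.hstack([cv2.resize(a,(400,300),interpolation=2),cv2.resize(b,(400,600))[:300]])if 0 else cv2.resize(b,(400,600),interpolation=2))
```

```text
[549.05093017  21.50953115 241.25069932] [ 0.23149425 -0.72412601 -0.4251733 ] 0.12705382641632795 58.746875524520874
(array([ 0.8, -0.9, 45.2]), array([ 0.0002,  0.001 , -0.0009]))
```

View pics/g2.png

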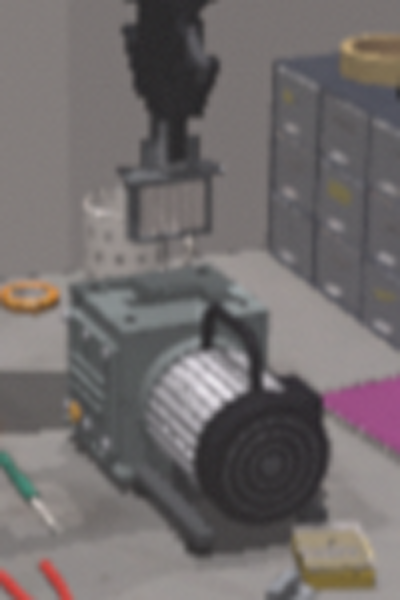

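The cassette hangs level over the pump. In the side view its bottom corners are at about (333,181) and (353,178). I'll compare that with the expected position.

Run:
```python
from h import *
s=sense();O=R.from_quat(s["orientation"]);T=s["ee_pos"]
p,d=optics.get_image("side");W=cloud("side",d)
# cassette frame axes: x = tool x, y = tool y, z=-tool z
w=W[155:185,325:358].reshape(-1,3);q=O.inv().apply(w-T)
k=(q[:,2]>8)&(q[:,2]<55)&(abs(q[:,0])<60)&(abs(q[:,1])<40);q=q[k]
print("slab x pct",np.percentile(q[:,0],[1,3,50,97,99]),"y",np.percentile(q[:,1],[3,30,50,70,97]),len(q))
b=[(x,y,z) for z in(6.7,56.7) for x in(-32,32) for y in(-10,10)]
print(np.c_[b,proj("side",O.apply(b)+T).round(1)])
# image edges along row 170 and columns
g=cv2.cvtColor(p,cv2.COLOR_RGB2GRAY);print(g[168:174,328:360].mean(0).astype(int));print(g[160:188,338:346].mean(1).astype(int))
# slot corners vs side: project believed slot
Y=R.from_euler("z",2.87,degrees=True);sc=Y.apply([(x,y,0) for x in(-33.5,33.5) for y in(-11.5,11.5)])+[549.8,22.4,135];print("slot side",proj("side",sc).round(1))
cv2.imwrite("pics/s3.png",p[:,:,::-1])
a=cv2.resize(p[160:215,310:375,::-1],(780,660),interpolation=2)[:600]
for c in proj("side",sc): cv2.circle(a,tuple(((c-[310,160]+.5)*12).astype(int)),3,(0,0,255),-1)
for c in proj("side",O.apply(b)+T): cv2.circle(a,tuple(((c-[310,160]+.5)*12).astype(int)),3,(0,255,0),-1)
cv2.imwrite("pics/g3.png",a)
```

```text
slab x pct [-35.45978548 -34.14587153  -5.08276184  27.69718467  29.88752908] y [-3.05580997  6.68486735  8.63783495 10.53278293 14.56216539] 315
[[-32.  -10.    6.7 331.  162.5]
 [-32.   10.    6.7 333.6 164.4]
 [ 32.  -10.    6.7 350.5 160. ]
 [ 32.   10.    6.7 353.2 161.9]
 [-32.  -10.   56.7 331.  178.2]
 [-32.   10.   56.7 333.5 180.2]
 [ 32.  -10.   56.7 350.3 175.5]
 [ 32.   10.   56.7 352.9 177.6]]
[144 147 144 115  79  65  75 100 113 118 114 112 117 114 112 116 114 114
 116 115 114 117 110  84  80 106 116 117 117 116 117 116]
[ 78  85  83  82  83  83  98 112 114 114 114 114 114 115 117 120 122 119
 106  94 104 111 111 111 118 128 128 116]
slot side [[333.3 195.7]
 [330.4 193.2]
 [353.4 192.7]
 [350.3 190.3]]
```

View pics/g3.png

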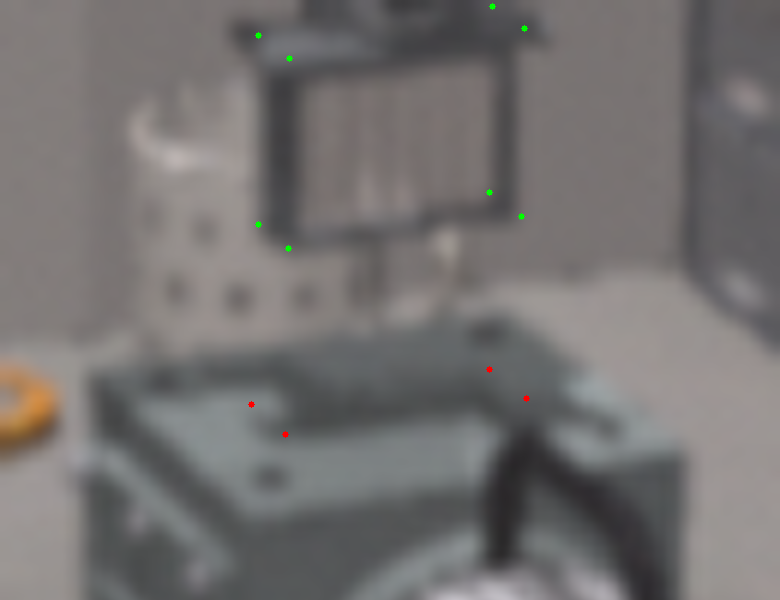

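Emit:
jog_arm:
  steps:
    - {"tx":1,"ty":-1,"tz":25,"ax":0,"ay":0,"az":0}
    - {"tx":1,"ty":-1,"tz":44,"ax":0,"ay":0,"az":0}
    - {"tx":1,"ty":-1,"tz":48,"ax":0,"ay":0,"az":0}
    - {"tx":1,"ty":-1,"tz":50,"ax":0,"ay":0,"az":0}
    - {"tx":1,"ty":-1,"tz":52,"ax":0,"ay":0,"az":0}
    - {"tx":1,"ty":-1,"tz":54,"ax":0,"ay":0,"az":0}
    - {"tx":1,"ty":-1,"tz":56,"ax":0,"ay":0,"az":0}

```text
t: 6.58
ee_pos: [551.0, 23.4, 186.4]
orientation: [1.0, 0.025, 0.0, 0.0]
force: [-0.6, 0.9, -1.0]
width: 0.127
finger_force: 58.9
```

Run:
```python
from h import *
s=sense();print(s["ee_pos"],s["force"],s["ft_torque"])
print(delta((549.8,22.4,141.7),ori(-87.1)))
```

```text
[550.99313594  23.38117375 186.35356093] [-0.63835338  0.93332417 -0.95499924] [-0.0500431   0.30757192  0.02705382]
(array([-1.3,  0.9, 44.7]), array([ 0.0001, -0.001 ,  0.    ]))
```

Emit:
jog_arm:
  steps:
    - {"tx":-0.7,"ty":0.5,"tz":5,"ax":0,"ay":0,"az":0}
    - {"tx":-0.7,"ty":0.5,"tz":10,"ax":0,"ay":0,"az":0}
    - {"tx":-0.7,"ty":0.5,"tz":16,"ax":0,"ay":0,"az":0}
    - {"tx":-0.7,"ty":0.5,"tz":22,"ax":0,"ay":0,"az":0}

```text
t: 6.92
ee_pos: [550.2, 23.0, 163.1]
orientation: [1.0, 0.025, 0.0, -0.0]
force: [-0.9, -0.4, -1.6]
width: 0.127
finger_force: 58.8
```

Emit:
jog_arm:
  steps:
    - {"tx":0,"ty":0,"tz":6,"ax":0,"ay":0,"az":0}
    - {"tx":0,"ty":0,"tz":12,"ax":0,"ay":0,"az":0}
    - {"tx":0,"ty":0,"tz":17,"ax":0,"ay":0,"az":0}
    - {"tx":0,"ty":0,"tz":20,"ax":0,"ay":0,"az":0}
    - {"tx":0,"ty":0,"tz":21.5,"ax":0,"ay":0,"az":0}
    - {"tx":0,"ty":0,"tz":22.5,"ax":0,"ay":0,"az":0}
    - {"tx":0,"ty":0,"tz":22.5,"ax":0,"ay":0,"az":0}

```text
t: 7.5
ee_pos: [549.8, 22.9, 141.7]
orientation: [1.0, 0.025, -0.0, 0.0]
force: [-3.9, -0.6, 6.6]
width: 0.124
finger_force: 59.6
```

Emit:
jog_arm:
  steps:
    - {"tx":0,"ty":0,"tz":1,"ax":0,"ay":0,"az":0}
    - {"tx":0,"ty":0,"tz":1.5,"ax":0,"ay":0,"az":0}
    - {"tx":0,"ty":0,"tz":1.5,"ax":0,"ay":0,"az":0}

```text
t: 7.75
ee_pos: [549.7, 22.9, 141.6]
orientation: [1.0, 0.025, -0.0, 0.0]
force: [-9.1, -0.6, 20.0]
width: 0.127
finger_force: 61.9
```

Emit:
jog_arm:
  steps:
    - {"tx":0,"ty":0,"tz":-1,"ax":0,"ay":0,"az":0}
    - {"tx":0,"ty":0,"tz":-1,"ax":0,"ay":0,"az":0}
    - {"tx":0,"ty":0,"tz":-1,"ax":0,"ay":0,"az":0}
    - {"tx":0,"ty":0,"tz":-1,"ax":0,"ay":0,"az":0}
    - {"tx":0,"ty":0,"tz":-1,"ax":0,"ay":0,"az":0}
    - {"tx":0,"ty":0,"tz":-1,"ax":0,"ay":0,"az":0}
  grip: 1

```text
t: 8.25
ee_pos: [549.9, 23.0, 140.3]
orientation: [1.0, 0.025, -0.0, 0.0]
force: [-0.3, -0.0, 0.2]
width: 0.959
finger_force: 0.0
```

Run:
```python
from h import *
s=sense();print(s["ee_pos"],s["width"],s["force"])
print(delta((549.8,22.4,235),ori(-87.1)))
print(delta((417.8,298.4,100),ori(-5.3)))
```

```text
[549.9278682   22.96634481 140.31276593] 0.9591557561536834 [-0.2591221  -0.04075588  0.19880323]
(array([ -0.2,   0.6, -94.7]), array([-0.    ,  0.0004,  0.0002]))
(array([-117.9, -281.8,   40.4]), array([-3.0000e-04,  4.0000e-04, -1.4275e+00]))
```

Emit:
jog_arm:
  steps:
    - {"tx":0,"ty":0,"tz":-35,"ax":0,"ay":0,"az":0}
    - {"tx":0,"ty":0,"tz":-75,"ax":0,"ay":0,"az":0}
    - {"tx":0,"ty":0,"tz":-100,"ax":0,"ay":0,"az":0}
    - {"tx":-118,"ty":-282,"tz":-100,"ax":0,"ay":0,"az":-1.4275}
    - {"tx":-118,"ty":-282,"tz":-100,"ax":0,"ay":0,"az":-1.4275}
    - {"tx":-118,"ty":-282,"tz":-100,"ax":0,"ay":0,"az":-1.4275}
    - {"tx":-118,"ty":-282,"tz":-100,"ax":0,"ay":0,"az":-1.4275}
    - {"tx":-118,"ty":-282,"tz":-100,"ax":0,"ay":0,"az":-1.4275}
    - {"tx":-118,"ty":-282,"tz":-40,"ax":0,"ay":0,"az":-1.4275}
    - {"tx":-118,"ty":-282,"tz":-40,"ax":0,"ay":0,"az":-1.4275}
    - {"tx":-118,"ty":-282,"tz":-40,"ax":0,"ay":0,"az":-1.4275}
    - {"tx":-118,"ty":-282,"tz":-40,"ax":0,"ay":0,"az":-1.4275}
    - {"tx":-118,"ty":-282,"tz":-40,"ax":0,"ay":0,"az":-1.4275}
    - {"tx":-118,"ty":-282,"tz":-40,"ax":0,"ay":0,"az":-1.4275}
    - {"tx":-118,"ty":-282,"tz":-40,"ax":0,"ay":0,"az":-1.4275}
    - {"tx":-118,"ty":-282,"tz":-40,"ax":0,"ay":0,"az":-1.4275}
    - {"tx":-118,"ty":-282,"tz":-40,"ax":0,"ay":0,"az":-1.4275}

```text
t: 9.67
ee_pos: [417.8, 298.6, 180.5]
orientation: [0.74, 0.673, -0.0, -0.0]
force: [-0.4, 0.2, -0.9]
width: 0.997
finger_force: 0.0
```

Run:
```python
from h import *
s=sense();print(s["ee_pos"],s["qpos"].round(2))
p,d=optics.get_image("top");q,e=optics.get_image("side");W=cloud("side",e)
w=cloud("top",d)[145:205,285:330].reshape(-1,3);w=w[(w[:,2]>147)&(w[:,2]<180)];print("rib top z",np.median(w[:,2]) if len(w) else None,len(w))
w=W[165:215,315:370].reshape(-1,3);w=w[(w[:,2]>145)&(abs(w[:,0]-550)<45)&(abs(w[:,1]-22)<20)];print("side zmax",np.percentile(w[:,2],[50,95,99]))
m=optics.trace("dip_rod","side")
for r in m: print("side",r["score"],r["rect"])
cv2.imwrite("pics/g4.png",np.hstack([cv2.resize(p[130:250,190:340,::-1],(500,400),interpolation=2),cv2.resize(q[150:260,270:350,::-1],(291,400),interpolation=2)]))
print(delta((417.8,298.4,40),ori(-5.3)),delta((417.8,298.4,3),ori(-5.3)))
```

```text
[417.78274372 298.61677316 180.46335211] [ 0.6   0.33  1.91 -0.    0.9   0.69]
rib top z 160.78674955279772 83
side zmax [153.6330114  160.92710164 161.63775067]
side 0.41 [276.2, 196.9, 284.6, 216.0]
(array([-1.000e-01, -1.000e-01,  1.406e+02]), array([ 0.    , -0.    , -0.0016])) (array([-1.000e-01, -1.000e-01,  1.776e+02]), array([ 0.    , -0.    , -0.0016]))
```

View pics/g4.png

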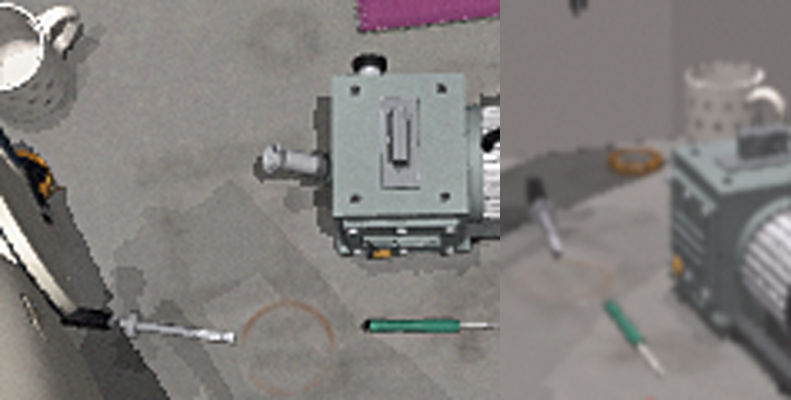

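The cassette is home: the rib top is at about 161 mm and the flange lies flat on the pump top. In the top view the fingers hang over the rod's grip. I'll check the rod estimate against the side view, then descend.

Run:
```python
from h import *
a=np.radians(-95.3);u=np.array([np.cos(a),np.sin(a),0]);o=np.array([417.8,298.4,12.5])
for n in("side","top"): print(n,proj(n,[o+k*u for k in(-22,0,22,48,133)]).round(1).tolist())
q,e=optics.get_image("side");W=cloud("side",e);g=cv2.cvtColor(q,cv2.COLOR_RGB2GRAY)
print(g[194:222:1,270:294])
```

```text
side [[279.1, 200.7], [280.0, 202.9], [281.0, 205.2], [282.1, 208.0], [286.1, 217.6]]
top [[207.2, 224.1], [214.6, 225.1], [222.0, 226.0], [230.7, 227.1], [259.5, 230.7]]
[[147 147 146 142 133 126 122 108 103  98  96  96  98  97  96  97  97  97
   97  95  94  94  95  94]
 [146 144 136 128 113 106 102  97  95  96  95  98  97  97  97  96  97  97
   95  94  94  93  94  93]
 [133 126 110 102  96  95  97  95  96  96  96  96  96  96  96  96  97  95
   94  94  92  93  94  92]
 [107  99  93  92  92  94  96  95  94  94  96  95  98  97  96  95  95  94
   94  93  90  90  91  92]
 [ 93  90  92  92  93  96  93  87  84  82  84  90  96  97  97  97  96  94
   94  93  91  92  93  94]
 [ 90  91  93  94  95  94  91  75  63  59  65  82  93  97  97  97  96  95
   94  94  92  92  92  94]
 [ 94  95  95  94  95  94  89  68  50  48  52  69  90  95  96  97  97  96
   95  95  93  93  92  93]
 [ 96  94  96  95  97  97  91  66  47  46  47  62  86  97  97  97  97  96
   97  95  94  96  96  94]
 [ 95  96  97  97  99  97  92  67  48  44  44  55  80  94  96  97  97  96
   98  97  96  96  96  96]
 [ 98  97  96  97  9
[... 1199 characters left out ...]
24 129 133 132 133 132 131 128 128 123 119 119 139 173 169 135 123
  123 127 131 132 131 130]
 [129 132 134 134 134 133 133 129 124 122 121 118 116 129 170 182 149 134
  133 132 133 134 133 130]
 [133 134 134 133 134 133 131 123 123 121 120 120 119 125 153 177 163 144
  137 139 137 138 137 134]
 [135 135 136 134 130 130 124 121 122 123 122 128 126 123 128 154 160 149
  145 146 145 144 141 139]
 [133 133 132 128 125 123 124 122 123 127 130 136 137 128 109 104 120 141
  150 150 149 148 145 144]
 [134 130 128 124 123 124 128 131 132 136 138 138 139 136 117  94 111 138
  146 149 149 149 147 147]
 [129 125 124 124 124 130 135 139 139 141 139 140 140 139 129 116 127 137
  140 144 144 144 144 145]]
```

Emit:
jog_arm:
  steps:
    - {"tx":0,"ty":0,"tz":40,"ax":0,"ay":0,"az":0}
    - {"tx":0,"ty":0,"tz":80,"ax":0,"ay":0,"az":0}
    - {"tx":0,"ty":0,"tz":110,"ax":0,"ay":0,"az":0}
    - {"tx":0,"ty":0,"tz":130,"ax":0,"ay":0,"az":0}
    - {"tx":0,"ty":0,"tz":130,"ax":0,"ay":0,"az":0}

```text
t: 10.28
ee_pos: [415.5, 296.9, 46.9]
orientation: [0.739, 0.673, -0.004, -0.0]
force: [-0.7, 0.2, -1.0]
width: 1.003
finger_force: 0.0
```

Emit:
jog_arm:
  steps:
    - {"tx":0,"ty":0,"tz":25,"ax":0,"ay":0,"az":0}
    - {"tx":0,"ty":0,"tz":38,"ax":0,"ay":0,"az":0}
    - {"tx":0,"ty":0,"tz":44,"ax":0,"ay":0,"az":0}
    - {"tx":0,"ty":0,"tz":44,"ax":0,"ay":0,"az":0}
    - {"tx":0,"ty":0,"tz":44,"ax":0,"ay":0,"az":0}
    - {"tx":0,"ty":0,"tz":44,"ax":0,"ay":0,"az":0}

```text
t: 10.78
ee_pos: [418.7, 299.1, 7.9]
orientation: [0.739, 0.674, 0.001, 0.0]
force: [0.5, -0.2, -0.1]
width: 1.001
finger_force: 0.0
```

Run:
```python
from h import *
s=sense();print(s["ee_pos"],s["force"])
print(delta((417.8,298.4,3),ori(-5.3)))
```

```text
[418.65135486 299.14123052   7.87506126] [ 0.53058027 -0.19901353 -0.07896262]
(array([-0.8, -0.8,  4.9]), array([ 0.0016, -0.0013, -0.0001]))
```

Emit:
jog_arm:
  steps:
    - {"tx":-0.5,"ty":-0.5,"tz":4,"ax":0,"ay":0,"az":0}
    - {"tx":-0.5,"ty":-0.5,"tz":4,"ax":0,"ay":0,"az":0}
    - {"tx":-0.5,"ty":-0.5,"tz":4,"ax":0,"ay":0,"az":0}
    - {"tx":-0.5,"ty":-0.5,"tz":4,"ax":0,"ay":0,"az":0}
    - {"tx":-0.5,"ty":-0.5,"tz":4,"ax":0,"ay":0,"az":0}
    - {"tx":-0.5,"ty":-0.5,"tz":4,"ax":0,"ay":0,"az":0}
    - {"tx":-0.5,"ty":-0.5,"tz":4,"ax":0,"ay":0,"az":0}
    - {"tx":-0.5,"ty":-0.5,"tz":4,"ax":0,"ay":0,"az":0}
    - {"tx":-0.5,"ty":-0.5,"tz":4,"ax":0,"ay":0,"az":0}
    - {"tx":-0.5,"ty":-0.5,"tz":4,"ax":0,"ay":0,"az":0}
  grip: -1

```text
t: 11.62
ee_pos: [417.5, 298.2, 2.8]
orientation: [0.739, 0.674, 0.0, 0.0]
force: [-0.9, -0.2, 5.2]
width: 0.149
finger_force: 58.8
```

Run:
```python
from h import *
s=sense();print(s["ee_pos"],s["orientation"],s["force"],s["width"])
```

```text
[417.47745083 298.23628001   2.84490042] [7.39046741e-01 6.73654125e-01 1.80932869e-04 4.00162702e-05] [-0.8753345  -0.2171583   5.18900504] 0.14929144526531382
```

```bash
cat >> h.py <<'E'
yaw=2.87;M=np.array([544.6,130,105.5]);OI=ori(yaw,40);tax=OI.apply([1,0,0])
rz=-9.7;rx=0.0
def tcp_for(r,out,M=M):  # rod point r at distance 'out' outside the mouth, on tube axis
    return M+out*tax-OI.apply([rx-r,0,rz])
E
python3 - <<'E'
from h import *
print(tax,delta((417,298,150),ori(-5.3)),tcp_for(133,40),delta(tcp_for(133,40),OI))
d=np.load("pics/top0.npy");W=cloud("top",d)
w=W[115:180,170:225].reshape(-1,3);w=w[w[:,2]>60];print("mug",w.min(0),w.max(0))
# rim overlay
a=cv2.imread("pics/top0.png");s=16;c=cv2.resize(a[165:200,258:298],None,fx=s,fy=s,interpolation=cv2.INTER_CUBIC)
th=np.linspace(0,2*np.pi,40)
def ring(r,along): return M+along*tax+r*(np.cos(th)[:,None]*OI.apply([0,1,0])+np.sin(th)[:,None]*OI.apply([0,0,1]))
for r,al,col in((13.5,0,(0,0,255)),(10.5,0,(0,255,0))):
    for p in proj("top",ring(r,al)): cv2.circle(c,tuple(((p-[258,165]+.5)*s).astype(int)),1,col,-1)
cv2.imwrite("pics/g5.png",c)
E
```

```text
[-0.03835585  0.7650836   0.64278761] (array([  -0.2,   -0.4, -147.2]), array([ 0.0003, -0.0002, -0.    ])) [537.65224964 268.58668237 209.27162538] (array([ -18.4,  122.5, -206.4]), array([ 0.0501,  0.6967, -0.1366]))
mug [597.9761892  314.11803954  60.09156957] [684.67470462 417.28691098  94.72083365]
```

View pics/g5.png

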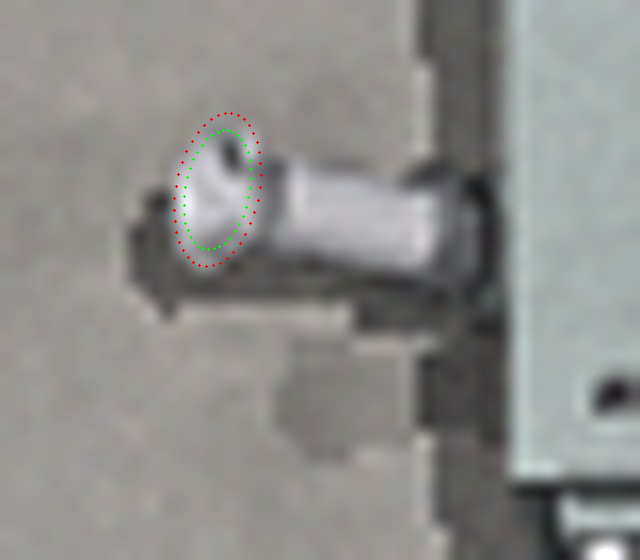

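The overlay rim (red) lies on the tube mouth at about pixel (271,176). I'll lift the rod and go to the pre-insertion pose.

Emit:
jog_arm:
  steps:
    - {"tx":0,"ty":0,"tz":-25,"ax":0,"ay":0,"az":0}
    - {"tx":0,"ty":0,"tz":-60,"ax":0,"ay":0,"az":0}
    - {"tx":0,"ty":0,"tz":-100,"ax":0,"ay":0,"az":0}
    - {"tx":0,"ty":0,"tz":-140,"ax":0,"ay":0,"az":0}
    - {"tx":10,"ty":20,"tz":-180,"ax":0,"ay":0.1,"az":0}
    - {"tx":10,"ty":50,"tz":-206,"ax":0.01,"ay":0.2,"az":-0.03}
    - {"tx":0,"ty":80,"tz":-206,"ax":0.02,"ay":0.3,"az":-0.06}
    - {"tx":-10,"ty":110,"tz":-206,"ax":0.03,"ay":0.4,"az":-0.09}
    - {"tx":-18.4,"ty":122.5,"tz":-206,"ax":0.04,"ay":0.5,"az":-0.12}
    - {"tx":-18.4,"ty":122.5,"tz":-206.4,"ax":0.05,"ay":0.6,"az":-0.137}
    - {"tx":-18.4,"ty":122.5,"tz":-206.4,"ax":0.05,"ay":0.697,"az":-0.137}
    - {"tx":-18.4,"ty":122.5,"tz":-206.4,"ax":0.05,"ay":0.697,"az":-0.137}
    - {"tx":-18.4,"ty":122.5,"tz":-206.4,"ax":0.05,"ay":0.697,"az":-0.137}
    - {"tx":-18.4,"ty":122.5,"tz":-206.4,"ax":0.05,"ay":0.697,"az":-0.137}
    - {"tx":-18.4,"ty":122.5,"tz":-206.4,"ax":0.05,"ay":0.697,"az":-0.137}

```text
t: 12.87
ee_pos: [537.5, 269.4, 209.5]
orientation: [0.647, 0.682, 0.235, -0.247]
force: [-0.5, -0.4, -1.1]
width: 0.15
finger_force: 58.7
```

Run:
```python
from h import *
s=sense();print(s["ee_pos"],s["qpos"].round(2),s["force"],s["finger_force"])
print(delta(tcp_for(133,40),OI))
O=R.from_quat(s["orientation"]);T=s["ee_pos"]
c=[]
for n in("top","side"):
    p,d=optics.get_image(n)
    pr=proj(n,T+O.apply([(rx-k,0,rz) for k in(22,40,48,133)]));m=proj(n,M)[0]
    ctr=pr[2];x0,y0=(np.array(ctr)-[25,37]).astype(int);f=8
    i=cv2.resize(p[y0:y0+75,x0:x0+50,::-1],None,fx=f,fy=f,interpolation=2)
    for q in pr: cv2.circle(i,tuple(((q-[x0,y0]+.5)*f).astype(int)),2,(0,0,255),-1)
    cv2.circle(i,tuple(((m-[x0,y0]+.5)*f).astype(int)),2,(0,255,0),-1)
    print(n,x0,y0,pr.round(1).tolist(),m);c.append(i)
cv2.imwrite("pics/g6.png",np.hstack(c))
```

```text
[537.47842905 269.39062408 209.50359495] [ 0.12  0.44  1.85  0.87  1.   -0.48] [-0.49111973 -0.42951215 -1.12016949] 58.65484535694122
(array([-0.8,  0.1, -0.3]), array([-0.0007,  0.0015,  0.0018]))
top 205 131 [[221.7, 166.4], [228.0, 167.7], [230.7, 168.2], [258.6, 173.8]] [271.09298876 176.38011804]
side 293 121 [[316.1, 152.4], [317.5, 156.7], [318.2, 158.7], [325.4, 179.8]] [328.89329739 190.31978272]
```

View pics/g6.png

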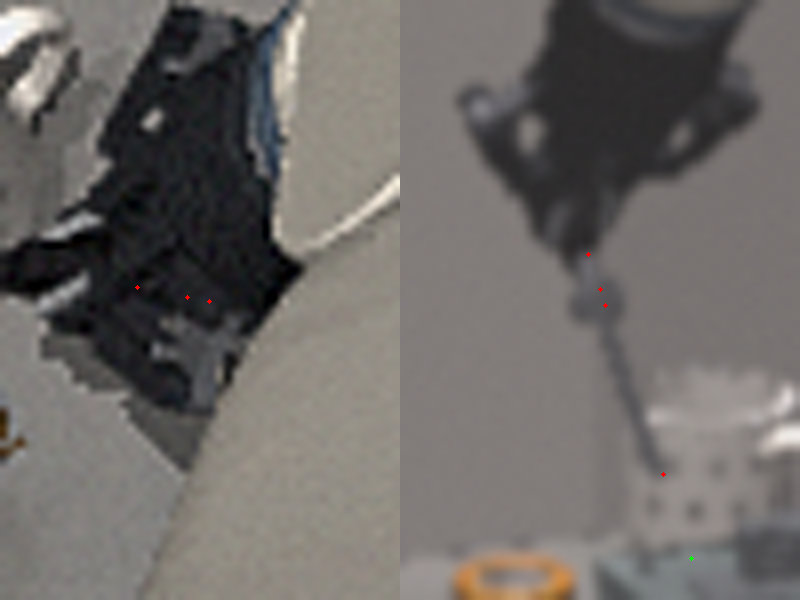

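Side view: the tip is at about (375,179) and the collar at (368,158), within roughly 1 px of prediction, so the rod lies along the expected axis. I'll bring the tip to just inside the mouth.

Emit:
jog_arm:
  steps:
    - {"tx":-15,"ty":0,"tz":0,"ax":0,"ay":0,"az":0}
    - {"tx":-28,"ty":0,"tz":0,"ax":0,"ay":0,"az":0}
    - {"tx":-36,"ty":0,"tz":0,"ax":0,"ay":0,"az":0}
    - {"tx":-40,"ty":0,"tz":0,"ax":0,"ay":0,"az":0}
    - {"tx":-43,"ty":0,"tz":0,"ax":0,"ay":0,"az":0}
    - {"tx":-46,"ty":0,"tz":0,"ax":0,"ay":0,"az":0}

```text
t: 13.47
ee_pos: [539.5, 233.6, 179.6]
orientation: [0.647, 0.681, 0.236, -0.248]
force: [0.1, -0.8, -1.4]
width: 0.15
finger_force: 58.7
```

Run:
```python
from h import *
s=sense();O=R.from_quat(s["orientation"]);print(s["ee_pos"],O.inv().apply(s["force"]),s["ft_torque"])
print(delta(tcp_for(133,-5),OI),delta(tcp_for(48,0),OI))
```

```text
[539.48097088 233.57288217 179.641762  ] [-1.48307753  0.01112115  0.57612138] [-0.35438517 -0.05163464  0.02364418]
(array([ 0.9, -0.1, -0.2]), array([-0.0002, -0.0001,  0.0007])) (array([-79.1,  -0.1,  -0.2]), array([-0.0002, -0.0001,  0.0007]))
```

No contact yet. I'll continue in small steps.

Emit:
jog_arm:
  steps:
    - {"tx":-4,"ty":0,"tz":0,"ax":0,"ay":0,"az":0}
    - {"tx":-7,"ty":0,"tz":0,"ax":0,"ay":0,"az":0}
    - {"tx":-10,"ty":0,"tz":0,"ax":0,"ay":0,"az":0}
    - {"tx":-13,"ty":0,"tz":0,"ax":0,"ay":0,"az":0}

```text
t: 13.8
ee_pos: [539.9, 223.2, 171.0]
orientation: [0.647, 0.681, 0.236, -0.248]
force: [-0.0, -0.2, -0.7]
width: 0.147
finger_force: 58.7
```

Run:
```python
from h import *
s=sense();O=R.from_quat(s["orientation"]);print(s["ee_pos"],O.inv().apply(s["force"]).round(1),O.inv().apply(s["ft_torque"]).round(2))
print(delta(tcp_for(48,0),OI))
```

```text
[539.917059   223.20822845 170.97949191] [-0.6 -0.1  0.4] [-0.   -0.38  0.03]
(array([-65.6,  -0. ,  -0.1]), array([-0.0002, -0.0001,  0.0003]))
```

Emit:
jog_arm:
  steps:
    - {"tx":-5,"ty":0,"tz":0,"ax":0,"ay":0,"az":0}
    - {"tx":-10,"ty":0,"tz":0,"ax":0,"ay":0,"az":0}
    - {"tx":-15,"ty":0,"tz":0,"ax":0,"ay":0,"az":0}
    - {"tx":-20,"ty":0,"tz":0,"ax":0,"ay":0,"az":0}
    - {"tx":-25,"ty":0,"tz":0,"ax":0,"ay":0,"az":0}

```text
t: 14.22
ee_pos: [540.8, 203.8, 154.6]
orientation: [0.648, 0.681, 0.236, -0.248]
force: [-0.0, -0.3, -0.2]
width: 0.15
finger_force: 58.7
```

Run:
```python
from h import *
s=sense();O=R.from_quat(s["orientation"]);print(s["ee_pos"],O.inv().apply(s["force"]).round(1),O.inv().apply(s["ft_torque"]).round(2))
print(delta(tcp_for(48,0),OI))
```

```text
[540.81530164 203.79654514 154.56200006] [-0.4 -0.1 -0.1] [ 0.06 -0.37 -0.  ]
(array([-40.1,   0.1,  -0.2]), array([-0.0003, -0.0001, -0.0001]))
```

Emit:
jog_arm:
  steps:
    - {"tx":-6,"ty":0,"tz":0,"ax":0,"ay":0,"az":0}
    - {"tx":-12,"ty":0,"tz":0,"ax":0,"ay":0,"az":0}
    - {"tx":-18,"ty":0,"tz":0,"ax":0,"ay":0,"az":0}
    - {"tx":-24,"ty":0,"tz":0,"ax":0,"ay":0,"az":0}
    - {"tx":-29,"ty":0,"tz":0,"ax":0,"ay":0,"az":0}
    - {"tx":-33,"ty":0,"tz":0,"ax":0,"ay":0,"az":0}
    - {"tx":-36,"ty":0,"tz":0,"ax":0,"ay":0,"az":0}

```text
t: 14.8
ee_pos: [542.2, 176.3, 131.5]
orientation: [0.648, 0.681, 0.236, -0.248]
force: [0.5, 0.2, -1.5]
width: 0.148
finger_force: 58.7
```

Emit:
jog_arm:
  steps:
    - {"tx":-1,"ty":0,"tz":0,"ax":0,"ay":0,"az":0}
    - {"tx":-2,"ty":0,"tz":0,"ax":0,"ay":0,"az":0}
    - {"tx":-3,"ty":0,"tz":0,"ax":0,"ay":0,"az":0}

```text
t: 15.05
ee_pos: [542.4, 174.5, 130.0]
orientation: [0.647, 0.681, 0.236, -0.248]
force: [-1.0, -1.1, -0.4]
width: 0.149
finger_force: 58.7
```

Run:
```python
from h import *
s=sense();O=R.from_quat(s["orientation"]);print(s["ee_pos"],O.inv().apply(s["force"]).round(1),O.inv().apply(s["ft_torque"]).round(2))
print(delta(tcp_for(48,0),OI))
```

```text
[542.38730358 174.46197339 129.97942871] [-1.  -1.1 -0.4] [ 0.02 -0.37  0.02]
(array([-1.8, -0. , -0.2]), array([-0.0002, -0.0001,  0.0004]))
```

Emit:
jog_arm:
  steps:
    - {"tx":-1,"ty":0,"tz":0,"ax":0,"ay":0,"az":0}
    - {"tx":-2,"ty":0,"tz":0,"ax":0,"ay":0,"az":0}
    - {"tx":-3,"ty":0,"tz":0,"ax":0,"ay":0,"az":0}
    - {"tx":-3,"ty":0,"tz":0,"ax":0,"ay":0,"az":0}

```text
t: 15.38
ee_pos: [542.4, 173.7, 129.5]
orientation: [0.647, 0.681, 0.237, -0.249]
force: [-1.5, 7.5, 6.4]
width: 0.148
finger_force: 58.8
```

Run:
```python
from h import *
s=sense();O=R.from_quat(s["orientation"]);print(s["ee_pos"],O.inv().apply(s["force"]).round(1),O.inv().apply(s["ft_torque"]).round(2))
print(delta(tcp_for(48,0),OI))
```

```text
[542.41563624 173.67475905 129.47157338] [ 9.9 -1.1  0. ] [ 0.11  1.25 -0.02]
(array([-0.9, -0. , -0. ]), array([-0.0008, -0.004 ,  0.0007]))
```

Emit:
jog_arm:
  steps:
    - {"tx":-1,"ty":0,"tz":0,"ax":0,"ay":0,"az":0}
    - {"tx":-1.5,"ty":0,"tz":0,"ax":0,"ay":0,"az":0}
    - {"tx":-1.5,"ty":0,"tz":0,"ax":0,"ay":0,"az":0}

```text
t: 15.63
ee_pos: [542.4, 173.6, 129.5]
orientation: [0.646, 0.681, 0.237, -0.25]
force: [-1.2, 12.6, 10.9]
width: 0.152
finger_force: 58.8
```

Run:
```python
from h import *
s=sense();O=R.from_quat(s["orientation"]);print(s["ee_pos"],O.inv().apply(s["force"]).round(1),O.inv().apply(s["ft_torque"]).round(2))
print(delta(tcp_for(48,0),OI))
```

```text
[542.39776549 173.58393469 129.48579715] [16.7 -0.6 -0.2] [0.16 2.28 0.08]
(array([-0.8,  0. ,  0. ]), array([-0.0013, -0.0064,  0.001 ]))
```

The collar is on the mouth: the force is purely axial at 17 N and the tool no longer advances, 0.8 mm from the expected stop. I'll draw the rod out along the tube axis.

Emit:
jog_arm:
  steps:
    - {"tx":4,"ty":0,"tz":0,"ax":0,"ay":0,"az":0}
    - {"tx":10,"ty":0,"tz":0,"ax":0,"ay":0,"az":0}
    - {"tx":18,"ty":0,"tz":0,"ax":0,"ay":0,"az":0}
    - {"tx":27,"ty":0,"tz":0,"ax":0,"ay":0,"az":0}
    - {"tx":37,"ty":0,"tz":0,"ax":0,"ay":0,"az":0}
    - {"tx":48,"ty":0,"tz":0,"ax":0,"ay":0,"az":0}
    - {"tx":60,"ty":0,"tz":0,"ax":0,"ay":0,"az":0}
    - {"tx":75,"ty":0,"tz":0,"ax":0,"ay":0,"az":0}
    - {"tx":90,"ty":0,"tz":0,"ax":0,"ay":0,"az":0}
    - {"tx":110,"ty":0,"tz":0,"ax":0,"ay":0,"az":0}
    - {"tx":130,"ty":0,"tz":0,"ax":0,"ay":0,"az":0}
    - {"tx":140,"ty":0,"tz":0,"ax":0,"ay":0,"az":0}
    - {"tx":140,"ty":0,"tz":0,"ax":0,"ay":0,"az":0}

```text
t: 16.72
ee_pos: [537.4, 279.9, 219.1]
orientation: [0.646, 0.682, 0.237, -0.247]
force: [-0.4, 0.2, -1.8]
width: 0.147
finger_force: 58.7
```

Run:
```python
from h import *
s=sense();O=R.from_quat(s["orientation"]);print(s["ee_pos"],O.inv().apply(s["force"]).round(1),s["finger_force"],s["qpos"].round(2))
print(delta((430,310,250),ori(yaw,0)))
```

```text
[537.3553572  279.93936204 219.07380065] [-1.  -0.4  1.5] 58.70672821998596 [ 0.14  0.43  1.85  0.87  1.   -0.46]
(array([  47.4, -105.5,   -1. ]), array([ 0.0021, -0.6989,  0.0034]))
```

Emit:
jog_arm:
  steps:
    - {"tx":20,"ty":-25,"tz":0,"ax":0,"ay":0,"az":0}
    - {"tx":35,"ty":-50,"tz":0,"ax":0,"ay":-0.1,"az":0}
    - {"tx":47,"ty":-75,"tz":-1,"ax":0,"ay":-0.2,"az":0}
    - {"tx":47.5,"ty":-100,"tz":-1,"ax":0,"ay":-0.3,"az":0}
    - {"tx":47.5,"ty":-105,"tz":-1,"ax":0,"ay":-0.4,"az":0}
    - {"tx":47.5,"ty":-105,"tz":-1,"ax":0,"ay":-0.5,"az":0}
    - {"tx":47.5,"ty":-105,"tz":-1,"ax":0.002,"ay":-0.6,"az":0.003}
    - {"tx":47.5,"ty":-105,"tz":-1,"ax":0.002,"ay":-0.66,"az":0.003}
    - {"tx":47.5,"ty":-105,"tz":-1,"ax":0.002,"ay":-0.699,"az":0.003}
    - {"tx":47.5,"ty":-105,"tz":-1,"ax":0.002,"ay":-0.699,"az":0.003}
    - {"tx":47.5,"ty":-105,"tz":-1,"ax":0.002,"ay":-0.699,"az":0.003}
    - {"tx":47.5,"ty":-105,"tz":-1,"ax":0.002,"ay":-0.699,"az":0.003}
    - {"tx":47.5,"ty":-105,"tz":-1,"ax":0.002,"ay":-0.699,"az":0.003}
    - {"tx":47.5,"ty":-105,"tz":-1,"ax":0.002,"ay":-0.699,"az":0.003}

```text
t: 17.88
ee_pos: [430.5, 307.7, 248.2]
orientation: [0.69, 0.724, -0.001, -0.001]
force: [-0.0, 0.4, -1.1]
width: 0.149
finger_force: 58.8
```

Run:
```python
from h import *
s=sense();O=R.from_quat(s["orientation"]);T=s["ee_pos"];print(T,O.apply([1,0,0]).round(3),s["finger_force"],abs(s["qvel"]).max())
q,e=optics.get_image("side");p,_=optics.get_image("top")
pr=proj("side",T+O.apply([(-k,0,rz) for k in(22,48,133)]));print(pr.round(1).tolist())
x0,y0=(pr[1]-[30,40]).astype(int)
i=cv2.resize(q[y0:y0+80,x0:x0+60,::-1],(390,520),interpolation=2)
for c in pr: cv2.circle(i,tuple(((c-[x0,y0]+.5)*6.5).astype(int)),2,(0,0,255),-1)
j=cv2.resize(p[110:270,170:290,::-1],(390,520),interpolation=2)
cv2.imwrite("pics/g7.png",np.hstack([i,j]))
```

```text
[430.49264869 307.74296825 248.17107152] [-0.047  0.999 -0.   ] 58.7574702501297 0.003639448253736419
[[282.1, 136.6], [284.4, 138.4], [292.3, 144.9]]
```

View pics/g7.png

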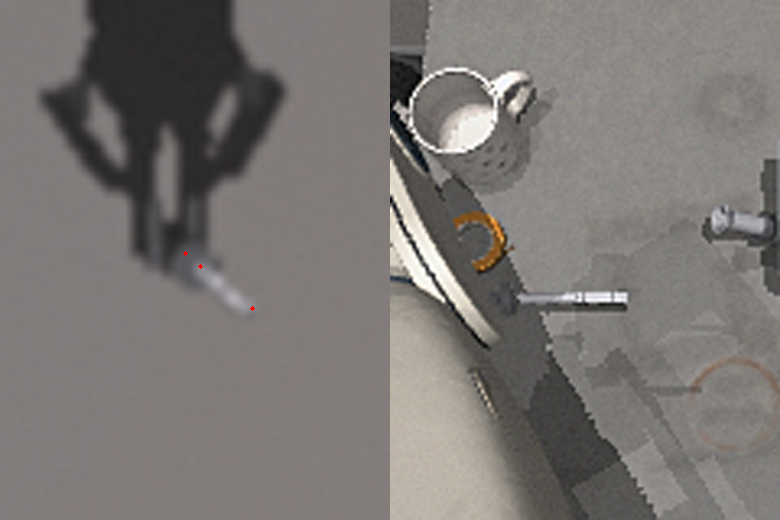

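The side view shows the rod held level with its tip on the predicted point. The top view shows it clear of the pump, with the tape undisturbed. I'll settle briefly and hand in.

Emit:
jog_arm:
  steps:
    - {"tx":0,"ty":0,"tz":0,"ax":0,"ay":0,"az":0}
    - {"tx":0,"ty":0,"tz":0,"ax":0,"ay":0,"az":0}
    - {"tx":0,"ty":0,"tz":0,"ax":0,"ay":0,"az":0}
    - {"tx":0,"ty":0,"tz":0,"ax":0,"ay":0,"az":0}
    - {"tx":0,"ty":0,"tz":0,"ax":0,"ay":0,"az":0}
    - {"tx":0,"ty":0,"tz":0,"ax":0,"ay":0,"az":0}

```text
t: 18.48
ee_pos: [430.4, 308.5, 248.3]
orientation: [0.69, 0.724, -0.001, -0.001]
force: [-0.0, 0.3, -1.2]
width: 0.146
finger_force: 58.8
```

```bash
python3 -c "
from rig import job;print(job.sign_off())"
```

```text
the job is handed in; nothing more can be done
None
```

The job is handed in at about 18.5 s: the filter cassette is fully home and released, and the dip rod went in to its collar, was drawn out and is held level and still about 25 cm above the worktop, clear of the pump.

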